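# Clamp a tube offcut in a drilling fixture with a sprung swing bar

### The arm

A 6-joint arm with a two-finger parallel gripper is mounted at the origin on a cart in front of the work surface, level with it; the furniture and walls round the work are solid. World frame = base frame: x ahead of the robot, y to its left, z up, the work surface at z = 0. Lengths are in mm, angles in rad, forces in N, time in s.
With the tool pointing down it reaches from about 300 to 775 mm from the base axis. Payload 14.6 kg.
Tool frame: the origin (TCP) lies at the very end of the fingers, on their centre line; the grasp point (between the pads) lies 19 mm behind it; z points along the fingers, y is the line along which they close (so a half turn about z gives the same grasp; the last joint's range is limited). The gripper opens to 94 mm and grips with 3 to 60 N. Pads are 16 mm wide; open, the fingers measure 119 mm over their backs; the gripper's body (75 mm by 177 mm) begins 78 mm behind the grasp point.
Start: joints at [-1.412, 0.3, 1.521, -0, 1.321, -0.067], TCP at [123.131, -536.03, 205.446] pointing down, gripper open.
Joint ranges: [-3.03, 3.03], [-0.79, 2.21], [0.23, 2.52], [-1.04, 4.18], [0, 3.07], [-2.55, 2.55]. Speed limits (rad/s): [2.22, 2.22, 2.57, 3.14, 3.14, 3.14].

### API

Orientations are given as [roll, pitch, yaw] about the fixed x, y, z axes, in that order (R = Rz(yaw) Ry(pitch) Rx(roll)).
In Python, from cell import manip, camera, get_calibration gives the robot as it stands. The module is installed in compiled form; this text tells all that it offers.
- The arm moves only by the tool jog_arm, never from a script. Its argument "plan" is one flat list of numbers, 6 for each row, row after row: the shift along the world's x, y, z in m, then the turn, a rotation vector about the world's x, y, z in degrees. A call has 1 to 20 rows; each row is the pose to reach, as a shift and turn from the pose commanded when the call began; what a row does not reach only later rows make up. A row lasts 1/10 s, in which the tool goes at most 50 mm and 8.59 degrees, less where a joint would pass 70% of its speed; a pose out of reach is approached as far as the arm can. A call with a gripper value outside its range is refused whole. "claw" is the finger opening in m, from 0 to 0.094, set as the call begins (left out, the last holds). The fingers move at their own pace and stop on an object; "force" is the grip in N (left out, the last holds). Time passes only in rows, so rows that repeat a pose let the fingers close. It gives the time, the measured TCP pose, the force, the opening and the grip force at its end, in the units of the state.
- manip.read_state(): the state, without advancing time (a new reading comes with each control period).
- camera(name): name is "side" or "top"; returns (picture, depth): 420x560x3 uint8, red, green, blue; 420x560 float32, mm along the optical axis (not along the pixel's ray), 0 where there is no reading.
- get_calibration(name): a dict with "fx", "fy", "cx", "cy" (pixels), "origin" and "attitude" of the camera in the world. Camera axes: x right, y down, z forward; pixel columns grow to the right and rows downward; lengths in mm; the calibration is good to about 2 mm. A picture is of the moment at which its call begins. get_calibration takes no time and is no camera call.
- manip.sign_off(): hands the job in; it is judged then, once.
The state is a dict: "clock": time; "joints": joint angles; "qd": joint speeds; "effort": joint torques, N m; "eef_pos": TCP position; "eef_rot": TCP orientation; "wrist_force": force on the tool from outside, world axes, zero at the start; "moment": the same for the moment, N m; "finger_gap": finger opening in mm; "finger_force": force on a finger pad.
Only numpy, scipy, OpenCV 4.12 (cv2) and the standard library are available. Lean on these libraries where they do the work, as an engineer would, in place of code of your own. Each camera call takes 0.05 s, during which the arm holds its last target. There are 200 camera calls.

### The job

Set up the tube offcut for cross-drilling: lift the sprung clamp bar by its black handle, swing it aside and let it park, then lay the tube in the two vee rests and slide it home against the stop screw with a light but definite push. Swing the bar back and ease it down so that its orange pad clamps the tube; never let it snap down or force it, and leave the other tools alone.

Things in the scene. Friction and masses are not known exactly. Their poses are not given: they have to be found in the camera images.
- fixture: Drilling fixture, fixed to the bench: blue base 150 x 160 x 12 mm with two steel vee rests, a stop screw and a clamp post. Origin on the bench directly below the middle of the vee rests. z up; x along the vees towards the stop screw; y towards the clamp post, which stands at x = 0, y = +85 mm (32 mm across above its foot, slotted rim 54 mm above the bench).
- vee_seat (a point): Where the middle of a seated tube's axis lies: 48 mm above the bench, over the fixture's origin; axes as the fixture. The two 90 degree vee rests (each 10 mm long, 60 mm wide, tops 47 mm above the bench) are at x = -33 and +33 mm from it; the gap of 56 mm between them is clear for the fingers, down to the base. A tube laid with its middle at x = -12 mm is always short of the stop.
- stop_bracket (a point): Middle of the blue bracket (12 mm thick, 64 mm high) that carries the stop screw, on the tube's axis, 80 mm in +x from vee_seat. The screw's steel button (13 mm across) faces -x. It is set anew each time and not measured: its face is 36 to 54 mm in +x from vee_seat. Find it by feel, sliding the tube slowly in +x; a push of 3 to 7 N is right, over 9 N shifts the setting.
- clamp_lift (a joint): Lift of the clamp bar, m, up positive, 0 to 0.030. A spring in the post and the bar's weight pull it down with 8 N at 0, 10 N at 0.006, 13 N at 0.020. 0: fully down, vees empty; 0.005 to 0.006: resting on a seated tube. A cross pin runs in a slot of the post: the bar cannot turn below 0.019 and is clear of the rim from 0.021. Parked in the rim's notch it reads 0.017.
- clamp_turn (a joint): Turn of the clamp bar about the post, rad, -0.12 to 1.40. 0: bar across the tube, pointing from the post to the fixture's -y, pin over its slot (play about 0.08 either way). It grows as the bar swings counter-clockwise seen from above, towards the stop end. At 1.25 the rim has a shallow notch: lowered there, the bar stays up by itself when let go.
- clamp_grip (a point): Point to grasp on the clamp's black handle: on the post's axis, 98 mm above the bench at lift 0, rising and turning with the bar. Upright block 14 mm thick (point x), 36 mm long (point y, along the bar), 28 mm high, from 17 mm below this point to 11 mm above; pinch it across the 14 mm from above. The hub (30 mm across) begins 26 mm below this point. Site y points away from the bar's tip.
- clamp_pad: Orange pad 20 x 26 x 6 mm under the clamp bar (24 mm wide, 10 mm thick, reaching 107 mm from the post), 85 mm from the post's axis, below the steel drill bush. Origin at the centre of its underside, 55.5 mm above the bench at lift 0. More than 25 N of it on the tube is too much.
- tube: Grey tube offcut, 90 mm long, 27 mm outside diameter, 50 to 100 g, lying loose on the bench to the right. Its x axis runs along the tube; origin on its underside at mid length as it lies at the start. Either end may face the stop.
- tube_center (a point): Centre of the tube: on its axis, at mid length (13.5 mm above the bench at the start).
- caliper: Bystander, loose, to be left alone: sliding caliper, steel, about 200 mm long and 12 mm thick
- pliers: Bystander, loose, to be left alone: combination pliers with orange grips, 171 x 55 x 15 mm
- cutters: Bystander, loose, to be left alone: side cutters with blue grips, 125 x 55 x 15 mm
- sand_block: Bystander, loose, to be left alone: brown sanding block, 56 x 100 x 29 mm
- magnet: Bystander, loose, to be left alone: red welding magnet, 35 x 79 x 16 mm
Not all that is in view belongs to the job. What is shaped like the tube but blue or red is not meant.

How it is judged (in metres and radians):
On the way, in this order (a step that is already met when the one before it is completed fails the run):
1. The clamp bar is lifted and swung aside (value of joint clamp_turn above 1.1 rad and value of joint clamp_lift above 0.013 m), for 0.2 s.
2. The tube lies in both vees with the bar parked aside, and is pushed home on the stop with 2.5 N or more (y of tube_center in the frame of fixture between -0.003 and 0.003 m and z of tube_center in the frame of fixture between 0.045 and 0.051 m and angle between the x axis of tube and the x axis of fixture, either way round below 0.05 rad and value of joint clamp_turn above 1.1 rad and contact force between tube and stop_button above 2.5 N), for 0.1 s.
At the end, for the whole second after the job is handed in: The tube lies in both vees (axis within 3 mm and 0.05 rad of seated) with its end within 2.5 mm of the stop button; the bar is across it (turn within 0.1 rad of 0, lift 3 to 8 mm) with its pad pressing on the tube by the spring (over 3 N); tube at rest (y of tube_center in the frame of fixture between -0.003 and 0.003 m and z of tube_center in the frame of fixture between 0.045 and 0.051 m and angle between the x axis of tube and the x axis of fixture, either way round below 0.05 rad and distance between tube_center and stop_button below 0.0495 m and value of joint clamp_turn between -0.1 and 0.1 rad and value of joint clamp_lift between 0.003 and 0.008 m and contact force between clamp_pad and tube above 3 N and linear speed of tube below 0.01 m/s); the robot touches nothing.
It fails at once if The tube is driven against the stop with more than 9 N (contact force between tube and stop_button above 9 N).
It fails at once if The pad is forced or dropped onto the tube (over 25 N; the spring alone gives about 10 N) (contact force between clamp_pad and tube above 25 N).
It fails at once if The bar snaps down under its spring (faster than 0.6 m/s) (velocity of joint clamp_lift below -0.6 m/s).
It fails at once if A bystander is moved by more than 25 mm (distance of any of caliper, pliers, cutters, sand_block, magnet from where it was at the start of the episode above 0.025 m).
It also fails if it takes over 72 s, if anything falls off the work surface, if the arm or the gripper's body presses on something with over 40 N, if the wrist force passes 120 N, or if a joint passes its speed limit or range.

## Working session

There is one attempt and no reset: what is moved stays moved. The work goes in short steps, Python scripts to look and compute and a tool call to move; the robot and the scene stay as the last step left them, time stands still between calls to the robot, and variables do not carry over. Pictures are saved under pics/ and viewed, at most 10 in all, crops included, and the job is handed in when it is done.

Besides the shell and the picture viewer there is one more tool, called after "Emit:" in YAML: its name, and indented under it one key for each argument. jog_arm: Moves the arm, as the interface text tells. Its arguments: {"type":"object","properties":{"plan":{"type":"array"},"claw":{"type":"number"},"force":{"type":"number"}},"required":["plan"]}

```bash
mkdir -p pics
cat > h.py <<'E'
import numpy as np, cv2
from cell import manip, camera, get_calibration
def cal(n):
    c=get_calibration(n); return c
def Rm(c):
    a=np.array(c["attitude"],float)
    if a.shape==(3,3): return a
    from scipy.spatial.transform import Rotation as R
    return R.from_euler('xyz',a).as_matrix()
def ray(n,u,v):
    c=cal(n); d=np.array([(u-c["cx"])/c["fx"],(v-c["cy"])/c["fy"],1]); return np.array(c["origin"],float),Rm(c)@d
def onz(n,u,v,z):
    o,d=ray(n,u,v); return o+d*(z-o[2])/d[2]
def cloud(n,dep):
    c=cal(n); v,u=np.mgrid[:420,:560]; P=np.stack([(u-c["cx"])/c["fx"]*dep,(v-c["cy"])/c["fy"]*dep,dep],-1)
    return P@Rm(c).T+np.array(c["origin"],float)
E
python3 - <<'E'
from h import *
for n in("top","side"):
    p,d=camera(n); np.savez(n+"0.npz",p=p,d=d); cv2.imwrite(f"pics/{n}0.png",p[:,:,::-1]); print(get_calibration(n))
print(manip.read_state())
E
```

```text
{'fx': 485.5931168635804, 'fy': 485.5931168635804, 'cx': 287.5634502306864, 'cy': 211.47121831620362, 'origin': array([ 289.51244642, -157.05147619, 1420.33685305]), 'attitude': array([-2.96292259, -0.01334528, -1.55087811])}
{'fx': 495.6969781854246, 'fy': 495.6969781854246, 'cx': 275.1925764135318, 'cy': 204.65888828329167, 'origin': array([  468.22408834, -1204.7271678 ,   746.80549086]), 'attitude': array([-2.13825494,  0.01187803, -0.09645084])}
{'clock': 0.1, 'joints': array([-1.41159544e+00,  3.00412528e-01,  1.52151092e+00, -7.60104369e-06,
        1.32064088e+00, -6.66103100e-02]), 'qd': array([ 0.00106832, -0.0036097 , -0.00282543,  0.0004688 ,  0.00052619,
        0.00063448]), 'effort': array([ 1.94204833e-03, -5.32638359e+01, -3.53283656e+01,  7.09301513e-02,
        2.34563492e-02, -6.66594178e-05]), 'eef_pos': array([ 123.09858204, -535.8247972 ,  204.94812042]), 'eef_rot': array([-3.14062264e+00, -5.73295318e-05,  2.25813058e-01]), 'wrist_force': array([-0.60013954, -0.11249716, -1.37411637]), 'moment': array([-0.02577532, -0.02421152, -0.01727243]), 'finger_force': 0.0, 'finger_gap': 93.8858425150362}
```

View pics/top0.png

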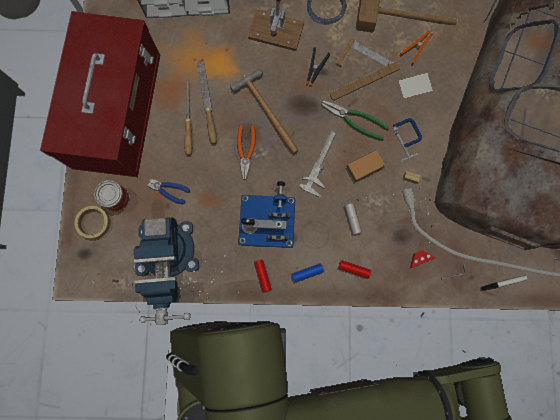

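View pics/side0.png

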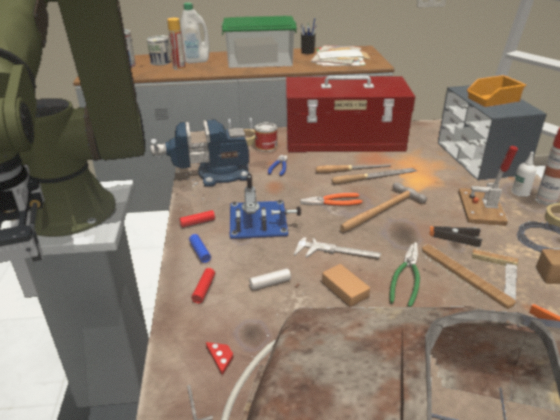

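The top view shows the fixture around (267,220), with its post and handle near (248,225), the bar pointing right (−y) and the stop at the top (+x, 280,187). The grey tube is at (352,219). Next I'll measure these.

Run:
```python
from h import *
z=np.load("top0.npz");p,d=z["p"],z["d"];P=cloud("top",d)
hsv=cv2.cvtColor(p,cv2.COLOR_RGB2HSV)
# blue base
m=cv2.inRange(hsv,(100,120,50),(125,255,255)); m[:, :225]=0;m[:,310:]=0;m[:180]=0;m[255:]=0
print("benchz",np.median(P[260:280,200:230,2]), "blue z",np.percentile(P[m>0][:,2],[5,50,95]))
b=(m>0)&(abs(P[...,2]-12)<6)
pts=np.array([onz("top",u,v,12)[:2] for v,u in zip(*np.nonzero(b))],np.float32)
print("base rect",cv2.minAreaRect(pts))
t=np.zeros((420,560),bool); t[195:245,335:370]=1
t&=(hsv[...,1]<60)&(hsv[...,2]>110)
n,l,s,c=cv2.connectedComponentsWithStats(t.astype(np.uint8)); k=1+np.argmax(s[1:,4]); 
q=np.argwhere(l==k); print("tube z",np.percentile(P[l==k][:,2],[10,50,90]))
pts=np.array([onz("top",u,v,16)[:2] for v,u in q],np.float32); print("tube rect",cv2.minAreaRect(pts), pts.mean(0))
# high points near post
hi=(P[...,2]>62)&(m*0==0); hi[:180]=0;hi[255:]=0;hi[:,:225]=0;hi[:,310:]=0
for a,bb in((62,80),(80,100),(100,125)):
    w=hi&(P[...,2]>a)&(P[...,2]<=bb); Q=P[w]; 
    if len(Q)>3: print(a,len(Q),Q.mean(0),cv2.minAreaRect(Q[:,:2].astype(np.float32)))
a=cv2.resize(p[170:260,220:380,::-1],(800,450),interpolation=cv2.INTER_CUBIC)
z=np.load("side0.npz");c=cv2.resize(z["p"][170:250,215:305,::-1],(600,533),interpolation=cv2.INTER_CUBIC)
cv2.imwrite("pics/a.png",a);cv2.imwrite("pics/c.png",c)
# side tube
p,d=z["p"],z["d"];P=cloud("side",d);hsv=cv2.cvtColor(p,cv2.COLOR_RGB2HSV)
t=np.zeros((420,560),bool); t[262:295,240:300]=1;t&=(hsv[...,1]<60)&(hsv[...,2]>110)
Q=P[t];print("side tube",len(Q),np.median(Q,0),Q[:,2].max(),cv2.minAreaRect(Q[:,:2].astype(np.float32)))
w=np.zeros((420,560),bool); w[170:240,225:300]=1; w&=P[...,2]>85; Q=P[w&(P[...,2]<130)];print("side handle",len(Q),Q.mean(0),np.percentile(Q,[5,95],axis=0))
```

```text
benchz -0.14853019262193357 blue z [ 6.65781856 11.4022719  17.94347699]
base rect ((515.6260375976562, -109.72748565673828), (157.34326171875, 147.970947265625), 88.2781982421875)
tube z [20.51685548 24.87203032 28.35432917]
tube rect ((528.9513549804688, -363.5785827636719), (89.68797302246094, 21.248764038085938), 15.706192970275879) [ 528.47614 -363.6285 ]
62 340 [ 503.57410282 -117.28567796   69.58200564] ((533.114501953125, -106.54930877685547), (96.8371353149414, 118.52543640136719), 1.2243090867996216)
80 16 [494.78694874 -68.13175219  90.3262434 ] ((498.2641296386719, -94.81327819824219), (7.375495433807373, 104.5124740600586), 6.37942361831665)
100 66 [498.89045659 -59.68695283 107.59289638] ((499.627685546875, -59.230224609375), (33.90623092651367, 14.124404907226562), 85.57906341552734)
side tube 856 [ 526.78285374 -367.36690208   11.5407722 ] 746.8054908591641 ((518.6417846679688, -743.13818359375), (925.476806640625, 132.73326110839844), 88.5182113647461)
side handle 72 [501.85244056 -70.30010772 100.88863578] [[495.56608775 -79.27615944  86.88611881]
 [508.47621386 -50.21787927 109.91964   ]]
```

View pics/a.png

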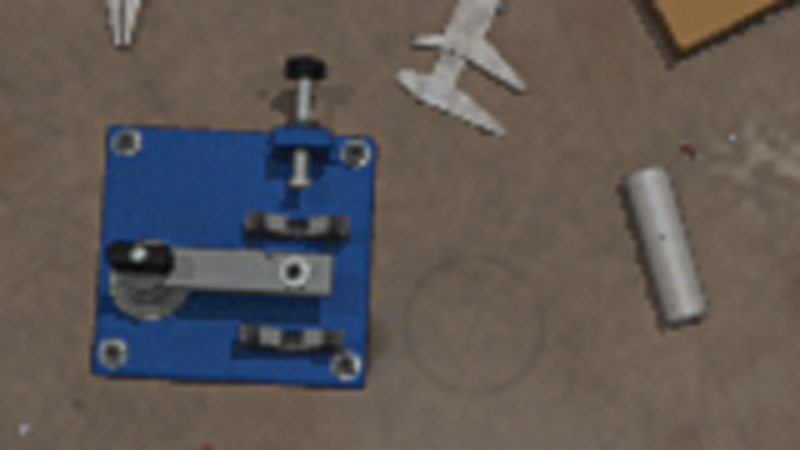

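View pics/c.png

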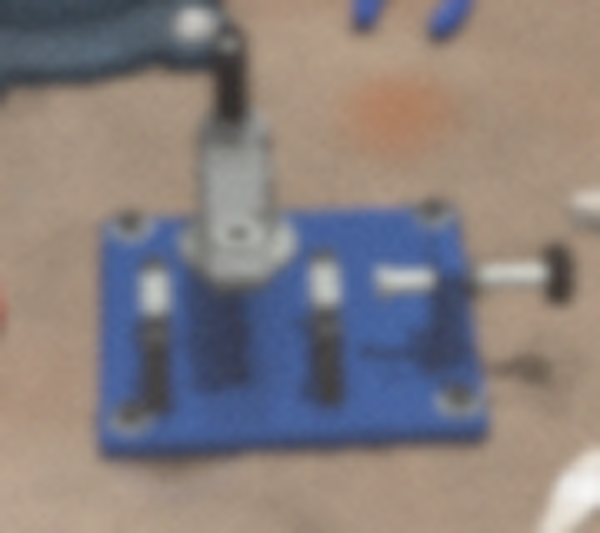

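The crops show the handle top at about top-view pixel (248,221.6), the vees at about (279.4,215) and (278,237.6), and the stop button at about (280,206.6). I'll cross-check the origin and the yaw from these.

Run:
```python
from h import *
z=np.load("top0.npz");p,d=z["p"],z["d"];P=cloud("top",d);g=cv2.cvtColor(p,cv2.COLOR_RGB2HSV)
a=onz("top",279.4,215,42);b=onz("top",278,237.6,42);print("vees",a,b,(a+b)/2,np.degrees(np.arctan2(*(a-b)[1::-1])))
print("button",onz("top",280,206.8,54),"bush",onz("top",278.5,224.3,72))
print("handle",onz("top",248,221.6,109))
# handle dark mask
m=(g[...,2]<60);m[:216]=0;m[229:]=0;m[:,:238]=0;m[:,258:]=0
q=np.array([onz("top",u,v,109)[:2] for v,u in np.argwhere(m)],np.float32);print(len(q),cv2.minAreaRect(q))
def tri(r1,r2):
    o1,d1=r1;o2,d2=r2;A=np.stack([d1,-d2],1);s=np.linalg.lstsq(A,o2-o1,rcond=None)[0];x=o1+d1*s[0];y=o2+d2*s[1];return (x+y)/2,np.linalg.norm(x-y)
z=np.load("side0.npz");g=cv2.cvtColor(z["p"],cv2.COLOR_RGB2HSV);
sx=lambda x,y:(215+x/6.667,170+y/6.667)
print("bush tri",tri(ray("top",278.5,224.3),ray("side",*sx(238,232))))
print("vee far",tri(ray("top",279.4,215),ray("side",*sx(325,285))),"vee near",tri(ray("top",278,237.6),ray("side",*sx(154,292))))
print("button",tri(ray("top",280,206.8),ray("side",*sx(378,278))))
t=(g[...,1]<60)&(g[...,2]>110);t[:262]=0;t[295:]=0;t[:,:240]=0;t[:,300:]=0
q=np.argwhere(t);print("tube tri",tri(ray("top",352.3,219),ray("side",q[:,1].mean(),q[:,0].mean())))
```

```text
vees [ 527.92263893 -147.18207057   42.        ] [ 462.3446802  -144.68536319   42.        ] [ 495.13365957 -145.93371688   42.        ] -2.1803322466759556
button [ 549.71139509 -148.43982391   54.        ] bush [ 496.18478657 -145.47781505   72.        ]
handle [496.1398274  -62.35683146 109.        ]
76 ((491.70684814453125, -60.55448913574219), (36.277099609375, 26.490190505981445), 84.84500885009766)
bush tri (array([ 498.2709043 , -145.33646794,   72.66953251]), np.float64(4.336562330286034))
vee far (array([ 529.95490622, -147.06355796,   47.08436966]), np.float64(5.746194596317425)) vee near (array([ 464.49600513, -144.49680688,   47.21661827]), np.float64(5.586638506991102))
button (array([ 551.83639849, -148.35350866,   49.91720817]), np.float64(2.6500430538198216))
tube tri (array([ 526.86405996, -361.60116679,   13.12655017]), np.float64(2.2155390139351723))
```

Emit:
jog_arm:
  plan: [0.376,0.4755,-0.03,0,0,75.2,0.376,0.4755,-0.03,0,0,75.2,0.376,0.4755,-0.03,0,0,75.2,0.376,0.4755,-0.03,0,0,75.2,0.376,0.4755,-0.03,0,0,75.2,0.376,0.4755,-0.03,0,0,75.2,0.376,0.4755,-0.03,0,0,75.2,0.376,0.4755,-0.03,0,0,75.2,0.376,0.4755,-0.03,0,0,75.2,0.376,0.4755,-0.03,0,0,75.2,0.376,0.4755,-0.03,0,0,75.2,0.376,0.4755,-0.03,0,0,75.2,0.376,0.4755,-0.03,0,0,75.2,0.376,0.4755,-0.03,0,0,75.2,0.376,0.4755,-0.04,0,0,75.2,0.376,0.4755,-0.04,0,0,75.2,0.376,0.4755,-0.04,0,0,75.2]
  claw: 0.044
  force: 40

```text
clock: 1.8
eef_pos: [498.5, -61.5, 165.2]
eef_rot: [-3.141, -0.0, 1.537]
wrist_force: [-0.6, 0.2, -0.4]
finger_gap: 44.0
finger_force: 0.0
```

Run:
```python
from h import *
p,d=camera("side"); cv2.imwrite("pics/s1.png",cv2.resize(p[120:250,180:330,::-1],(690,598),interpolation=cv2.INTER_CUBIC))
print(manip.read_state()["joints"])
```

```text
[-1.95364679e-01  2.32432138e-01  1.70304953e+00 -2.92250288e-05
  1.20608488e+00 -1.61382206e-01]
```

View pics/s1.png

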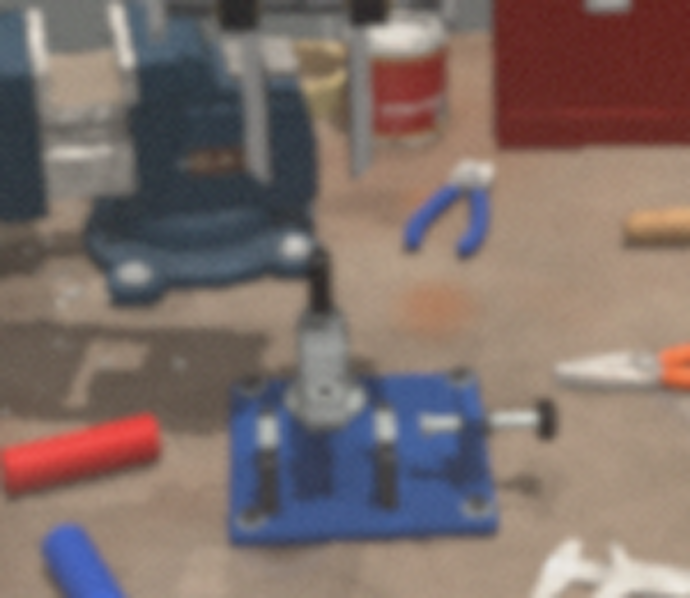

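The fingertips at (262,180) and (360,180) straddle the handle at (318,265), so I can descend.

Emit:
jog_arm:
  plan: [0.001,0.001,-0.03,0,0,0,0.001,0.001,-0.055,0,0,0,0.001,0.001,-0.07,0,0,0,0.001,0.001,-0.08,0,0,0,0.001,0.001,-0.085,0,0,0,0.001,0.001,-0.085,0,0,0]

```text
clock: 2.45
eef_pos: [500.1, -59.7, 80.5]
eef_rot: [-3.142, 0.0, 1.538]
wrist_force: [0.9, 0.4, -0.1]
finger_gap: 44.0
finger_force: 0.0
```

Emit:
jog_arm:
  plan: [0,0,0,0,0,0,0,0,0,0,0,0,0,0,0,0,0,0,0,0,0,0,0,0,0,0,0,0,0,0,0,0,0,0,0,0]
  claw: 0.0
  force: 40

```text
clock: 3.05
eef_pos: [500.4, -59.6, 80.7]
eef_rot: [3.141, 0.0, 1.538]
wrist_force: [1.7, 1.0, 2.8]
finger_gap: 14.1
finger_force: 40.0
```

Emit:
jog_arm:
  plan: [0,0,0.004,0,0,0,0,0,0.008,0,0,0,0,0,0.012,0,0,0,0,0,0.016,0,0,0,0,0,0.02,0,0,0,0,0,0.024,0,0,0,0,0,0.025,0,0,0,0,0,0.025,0,0,0]

```text
clock: 3.85
eef_pos: [500.1, -59.5, 104.7]
eef_rot: [-3.141, -0.0, 1.538]
wrist_force: [6.7, -0.6, -14.2]
finger_gap: 13.5
finger_force: 40.0
```

Emit:
jog_arm:
  plan: [0,0,0,0,0,4,0,0,0,0,0,10,0,0,0,0,0,16,0,0,0,0,0,22,0,0,0,0,0,28,0,0,0,0,0,34,0,0,0,0,0,40,0,0,0,0,0,46,0,0,0,0,0,52,0,0,0,0,0,58,0,0,0,0,0,64,0,0,0,0,0,69,0,0,0,0,0,71.6,0,0,0,0,0,71.6]

```text
clock: 5.25
eef_pos: [500.4, -59.3, 104.6]
eef_rot: [3.141, 0.0, 2.79]
wrist_force: [9.2, 1.5, -14.4]
finger_gap: 14.0
finger_force: 40.0
```

Emit:
jog_arm:
  plan: [0.001,0,-0.002,0,0,71.6,0.001,0,-0.004,0,0,71.6,0.001,0,-0.006,0,0,71.6,0.001,0,-0.007,0,0,71.6,0.001,0,-0.008,0,0,71.6,0.001,0,-0.008,0,0,71.6]

```text
clock: 5.85
eef_pos: [502.6, -59.8, 98.5]
eef_rot: [-3.14, 0.004, -2.594]
wrist_force: [8.1, -1.2, 3.4]
finger_gap: 25.6
finger_force: 130.2
```

I gave the turn as absolute, but it counts from this call's start, so the tool over-rotated past the bar's end stop. I'll unwind until it is aligned with the handle again, then check.

Emit:
jog_arm:
  plan: [0,0,0,0,0,-6,0,0,0,0,0,-12,0,0,0,0,0,-18,0,0,0,0,0,-24,0,0,0,0,0,-30,0,0,0,0,0,-36,0,0,0,0,0,-41,0,0,0,0,0,-43,0,0,0,0,0,-43]

```text
clock: 6.75
eef_pos: [500.6, -59.4, 97.5]
eef_rot: [3.142, -0.001, 2.937]
wrist_force: [-4.4, -0.8, 3.3]
finger_gap: 13.8
finger_force: 39.6
```

Run:
```python
from h import *
p,d=camera("side"); cv2.imwrite("pics/s2.png",cv2.resize(p[120:250,180:330,::-1],(690,598),interpolation=cv2.INTER_CUBIC))
s=manip.read_state();print(s["eef_pos"],s["eef_rot"],s["wrist_force"],s["moment"],s["finger_gap"],s["finger_force"])
```

```text
[500.62250455 -59.39938368  97.49801323] [ 3.14151762e+00 -1.38257364e-03  2.93822508e+00] [-4.43585503  1.5617884   3.99943974] [ 0.45308833  0.94130655 -0.15589543] 13.919370317466717 39.58568528294563
```

View pics/s2.png

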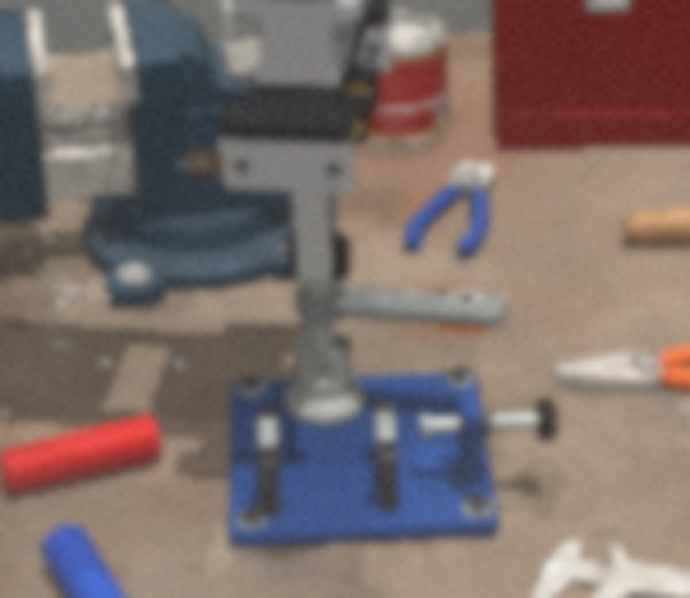

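The bar is up and swung aside at about 1.40 (tip at (500,300)), resting on the rim. Next: raise slightly, turn back 8.6° to the notch, and lower.

Emit:
jog_arm:
  plan: [0,0,0.002,0,0,0,0,0,0.005,0,0,0,0,0,0.005,0,0,-4,0,0,0.005,0,0,-8.6,0,0,0.005,0,0,-8.6]

```text
clock: 7.3
eef_pos: [500.4, -59.2, 101.5]
eef_rot: [-3.141, -0.003, 2.787]
wrist_force: [-1.4, 3.4, -13.4]
finger_gap: 13.8
finger_force: 39.9
```

Emit:
jog_arm:
  plan: [0,0,-0.002,0,0,0,0,0,-0.003,0,0,0,0,0,-0.004,0,0,0,0,0,-0.005,0,0,0,0,0,-0.005,0,0,0]

```text
clock: 7.8
eef_pos: [500.7, -59.3, 97.5]
eef_rot: [3.142, -0.001, 2.79]
wrist_force: [-6.2, 4.3, -3.8]
finger_gap: 13.5
finger_force: 40.0
```

Emit:
jog_arm:
  plan: [0,0,-0.001,0,0,0,0,0,-0.002,0,0,0,0,0,-0.002,0,0,0]

```text
clock: 8.1
eef_pos: [501.1, -59.3, 97.0]
eef_rot: [3.141, 0.0, 2.79]
wrist_force: [-12.7, 6.1, 13.2]
finger_gap: 13.7
finger_force: 40.0
```

Emit:
jog_arm:
  plan: [0,0,0.001,0,0,0,0,0,0.001,0,0,0,0,0,0.001,0,0,0,0,0,0.001,0,0,0,0,0,0.02,0,0,0,0,0,0.06,0,0,0,0,0,0.1,0,0,0]
  claw: 0.05

```text
clock: 8.8
eef_pos: [500.9, -59.6, 196.5]
eef_rot: [-3.141, -0.001, 2.788]
wrist_force: [1.0, -0.4, -0.2]
finger_gap: 49.8
finger_force: 0.0
```

Run:
```python
from h import *
p,d=camera("side"); cv2.imwrite("pics/s3.png",cv2.resize(p[120:250,180:330,::-1],(690,598),interpolation=cv2.INTER_CUBIC))
s=manip.read_state();print(s["eef_pos"],s["eef_rot"],s["wrist_force"],s["finger_gap"],s["joints"])
```

```text
[503.17114209 -59.9483617  203.43484542] [3.14030606 0.00851052 2.78776176] [-0.06891753 -0.78669789  7.12682046] 49.92246956179317 [-1.90813131e-01  1.99996807e-01  1.65058072e+00 -1.16488236e-04
  1.28240863e+00 -1.40775139e+00]
```

View pics/s3.png

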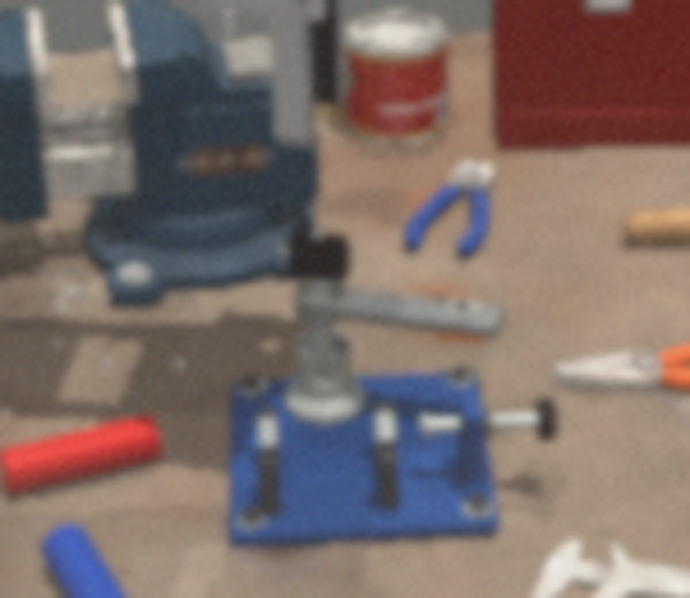

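The bar is parked aside and stays up by itself (tip at (490,315)). Now to the tube.

Emit:
jog_arm:
  plan: [0.027,-0.303,-0.07,0,0,-144,0.027,-0.303,-0.07,0,0,-144,0.027,-0.303,-0.07,0,0,-144,0.027,-0.303,-0.07,0,0,-144,0.027,-0.303,-0.07,0,0,-144,0.027,-0.303,-0.07,0,0,-144,0.027,-0.303,-0.07,0,0,-144,0.027,-0.303,-0.07,0,0,-144,0.027,-0.303,-0.07,0,0,-144,0.027,-0.303,-0.07,0,0,-144,0.027,-0.303,-0.07,0,0,-144,0.027,-0.303,-0.07,0,0,-144,0.027,-0.303,-0.07,0,0,-144,0.027,-0.303,-0.07,0,0,-144,0.027,-0.303,-0.07,0,0,-144,0.027,-0.303,-0.07,0,0,-144,0.027,-0.303,-0.07,0,0,-144,0.027,-0.303,-0.07,0,0,-144,0.027,-0.303,-0.07,0,0,-144]
  claw: 0.06
  force: 15

```text
clock: 10.75
eef_pos: [528.2, -362.6, 125.3]
eef_rot: [3.142, 0.0, 0.278]
wrist_force: [-0.9, -0.1, -0.2]
finger_gap: 59.8
finger_force: 0.0
```

Emit:
jog_arm:
  plan: [0,0,-0.04,0,0,0,0,0,-0.08,0,0,0,0,0,-0.105,0,0,0,0,0,-0.115,0,0,0,0,0,-0.12,0,0,0,0,0,-0.12,0,0,0]

```text
clock: 11.35
eef_pos: [528.5, -362.8, 6.1]
eef_rot: [3.141, -0.001, 0.275]
wrist_force: [0.5, 1.2, 0.4]
finger_gap: 59.9
finger_force: 0.0
```

Emit:
jog_arm:
  plan: [0,0,0,0,0,0,0,0,0,0,0,0,0,0,0,0,0,0,0,0,0,0,0,0,0,0,0,0,0,0,0,0,0,0,0,0,0,0,0,0,0,0]
  claw: 0.0
  force: 15

```text
clock: 12.05
eef_pos: [528.2, -362.6, 5.7]
eef_rot: [3.141, -0.0, 0.274]
wrist_force: [0.2, 0.9, 3.6]
finger_gap: 26.3
finger_force: 15.0
```

Emit:
jog_arm:
  plan: [0,0,0.04,0,0,0,0,0,0.08,0,0,0,0,0,0.12,0,0,-4,-0.01,0.04,0.12,0,0,-8,-0.018,0.08,0.12,0,0,-12,-0.027,0.12,0.12,0,0,-15,-0.036,0.16,0.12,0,0,-17.7,-0.042,0.195,0.12,0,0,-17.7,-0.0446,0.215,0.12,0,0,-17.7,-0.0446,0.2182,0.12,0,0,-17.7,-0.0446,0.2182,0.12,0,0,-17.7,-0.0446,0.2182,0.12,0,0,-17.7]

```text
clock: 13.25
eef_pos: [483.7, -145.2, 125.4]
eef_rot: [3.141, -0.0, -0.035]
wrist_force: [0.1, 0.3, -0.9]
finger_gap: 26.4
finger_force: 15.0
```

Run:
```python
from h import *
p,d=camera("side"); cv2.imwrite("pics/s4.png",cv2.resize(p[120:250,180:330,::-1],(690,598),interpolation=cv2.INTER_CUBIC))
s=manip.read_state();print(s["eef_pos"],s["eef_rot"],s["wrist_force"],s["finger_gap"],s["joints"])
```

```text
[ 483.62710762 -145.22705132  125.31846968] [ 3.14155136e+00  8.99273488e-05 -3.57382868e-02] [ 0.5523906  -1.09469079 -0.86400794] 26.219861074804328 [-3.64228101e-01  2.84467856e-01  1.73872674e+00 -7.57088086e-05
  1.11846986e+00  1.24233960e+00]
```

View pics/s4.png

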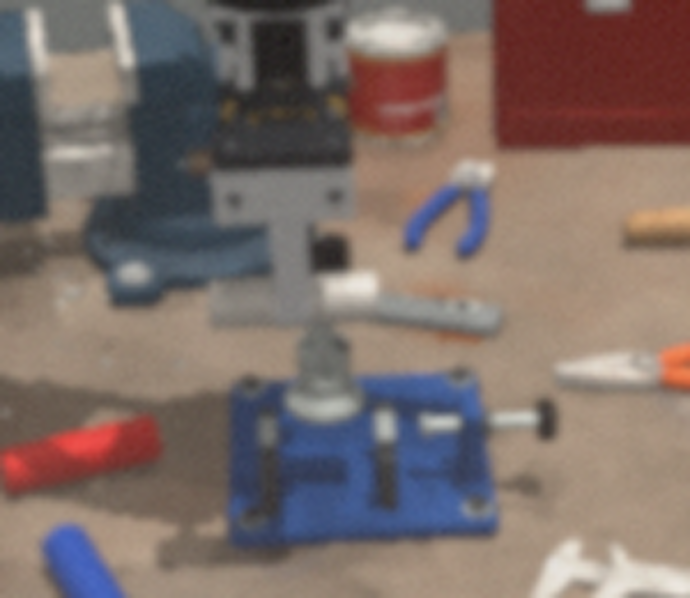

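The tube spans pixels 213–378 with the fingers at 291, so it is about 2 mm off-centre in the grip, which is fine. Lowering it into the vees.

Emit:
jog_arm:
  plan: [-0.001,0.0005,-0.03,0,0,0,-0.001,0.0005,-0.055,0,0,0,-0.001,0.0005,-0.07,0,0,0,-0.001,0.0005,-0.077,0,0,0,-0.001,0.0005,-0.08,0,0,0,-0.001,0.0005,-0.082,0,0,0,-0.001,0.0005,-0.082,0,0,0]

```text
clock: 14.0
eef_pos: [482.8, -144.1, 43.9]
eef_rot: [3.141, -0.001, -0.035]
wrist_force: [0.0, 0.7, -0.4]
finger_gap: 26.3
finger_force: 15.0
```

Emit:
jog_arm:
  plan: [0,0,-0.001,0,0,0,0,0,-0.002,0,0,0,0,0,-0.002,0,0,0]

```text
clock: 14.3
eef_pos: [482.6, -143.8, 41.6]
eef_rot: [3.142, -0.0, -0.035]
wrist_force: [-0.0, -0.0, -1.1]
finger_gap: 26.3
finger_force: 15.0
```

Emit:
jog_arm:
  plan: [0,-0.0005,-0.0005,0,0,0,0,-0.0005,-0.001,0,0,0,0,-0.0005,-0.0015,0,0,0,0,-0.0005,-0.0015,0,0,0]

```text
clock: 14.7
eef_pos: [482.8, -144.3, 40.5]
eef_rot: [3.142, -0.001, -0.035]
wrist_force: [-2.8, 1.9, 7.3]
finger_gap: 26.2
finger_force: 15.0
```

Emit:
jog_arm:
  plan: [0,0.0003,0,0,0,0,0,0.0003,0,0,0,0,0,0.0003,0,0,0,0]
  claw: 0.036

```text
clock: 15.0
eef_pos: [482.5, -144.0, 39.9]
eef_rot: [3.142, 0.0, -0.035]
wrist_force: [-0.2, 0.6, 0.2]
finger_gap: 35.9
finger_force: 0.0
```

Emit:
jog_arm:
  plan: [0,0,0,0,0,0,0,0,0,0,0,0,0,0,0,0,0,0,0,0,0,0,0,0]
  claw: 0.0
  force: 8

```text
clock: 15.4
eef_pos: [482.5, -143.8, 39.9]
eef_rot: [-3.141, 0.0, -0.035]
wrist_force: [0.2, 4.7, 0.7]
finger_gap: 26.7
finger_force: 8.0
```

Emit:
jog_arm:
  plan: [0,0.0006,0,0,0,0,0.001,0.0006,0,0,0,0,0.002,0.0006,0,0,0,0,0.0025,0.0006,0,0,0,0]

```text
clock: 15.8
eef_pos: [485.1, -143.6, 39.9]
eef_rot: [3.141, 0.0, -0.035]
wrist_force: [-1.8, -0.9, 0.5]
finger_gap: 26.8
finger_force: 8.0
```

Emit:
jog_arm:
  plan: [0.001,0,0,0,0,0,0.002,0,0,0,0,0,0.003,0,0,0,0,0,0.004,-0.0001,0,0,0,0,0.005,-0.0002,0,0,0,0,0.006,-0.0002,0,0,0,0]

```text
clock: 16.4
eef_pos: [491.1, -143.7, 40.0]
eef_rot: [3.142, 0.0, -0.035]
wrist_force: [-3.6, -1.6, 2.3]
finger_gap: 26.7
finger_force: 8.0
```

Emit:
jog_arm:
  plan: [0.0007,0,0,0,0,0,0.0014,0,0,0,0,0,0.0021,-0.0001,0,0,0,0,0.0028,-0.0001,0,0,0,0]

```text
clock: 16.8
eef_pos: [493.9, -143.8, 40.0]
eef_rot: [3.142, -0.0, -0.035]
wrist_force: [-3.7, -3.6, 2.6]
finger_gap: 26.5
finger_force: 8.0
```

Emit:
jog_arm:
  plan: [0,-0.0004,0.0002,0,0,0,0,-0.0004,0.0002,0,0,0]

```text
clock: 17.0
eef_pos: [494.0, -143.9, 40.1]
eef_rot: [-3.141, -0.0, -0.035]
wrist_force: [0.1, 1.0, -0.2]
finger_gap: 26.6
finger_force: 8.0
```

Emit:
jog_arm:
  plan: [0.0007,0,0,0,0,0,0.0014,0,0,0,0,0,0.002,-0.0001,0,0,0,0]

```text
clock: 17.3
eef_pos: [495.9, -144.1, 40.1]
eef_rot: [-3.141, 0.0, -0.035]
wrist_force: [-0.2, 0.4, 0.1]
finger_gap: 26.6
finger_force: 8.0
```

Emit:
jog_arm:
  plan: [0.0007,0,0,0,0,0,0.0014,0,0,0,0,0,0.002,-0.0001,0,0,0,0]

```text
clock: 17.6
eef_pos: [497.8, -144.2, 40.1]
eef_rot: [-3.141, 0.0, -0.035]
wrist_force: [-1.3, 1.7, 0.5]
finger_gap: 26.4
finger_force: 8.0
```

Emit:
jog_arm:
  plan: [0.0006,0,0,0,0,0,0.0012,0,0,0,0,0,0.0015,-0.0001,0,0,0,0]

```text
clock: 17.9
eef_pos: [499.3, -144.3, 40.1]
eef_rot: [-3.141, 0.0, -0.035]
wrist_force: [-1.8, 2.5, 2.2]
finger_gap: 26.4
finger_force: 8.0
```

Emit:
jog_arm:
  plan: [0,0.0003,0.0001,0,0,0,0.0006,0.0003,0.0001,0,0,0,0.0012,0.0003,0.0001,0,0,0,0.0015,0.0003,0.0001,0,0,0]

```text
clock: 18.3
eef_pos: [500.9, -144.2, 40.2]
eef_rot: [3.141, -0.0, -0.035]
wrist_force: [-0.2, -0.1, -0.6]
finger_gap: 26.6
finger_force: 8.0
```

Emit:
jog_arm:
  plan: [0.0005,0,0,0,0,0,0.001,0,0,0,0,0,0.001,0,0,0,0,0]

```text
clock: 18.6
eef_pos: [501.9, -144.2, 40.2]
eef_rot: [3.142, -0.0, -0.035]
wrist_force: [0.1, -0.4, -0.8]
finger_gap: 26.6
finger_force: 8.0
```

Emit:
jog_arm:
  plan: [0.0005,0,0,0,0,0,0.001,0,0,0,0,0,0.001,0,0,0,0,0]

```text
clock: 18.9
eef_pos: [502.9, -144.1, 40.2]
eef_rot: [-3.142, -0.0, -0.035]
wrist_force: [-0.1, 0.4, -1.3]
finger_gap: 26.6
finger_force: 8.0
```

Emit:
jog_arm:
  plan: [0.0005,0,0,0,0,0,0.001,0,0,0,0,0,0.001,0,0,0,0,0]

```text
clock: 19.2
eef_pos: [503.9, -144.1, 40.2]
eef_rot: [-3.142, -0.0, -0.035]
wrist_force: [0.7, 0.2, -0.3]
finger_gap: 26.6
finger_force: 8.0
```

Emit:
jog_arm:
  plan: [0.0005,0,0,0,0,0,0.001,0,0,0,0,0,0.001,0,0,0,0,0]

```text
clock: 19.5
eef_pos: [504.9, -144.2, 40.3]
eef_rot: [3.142, -0.0, -0.035]
wrist_force: [0.0, 0.2, -0.3]
finger_gap: 26.5
finger_force: 8.0
```

Emit:
jog_arm:
  plan: [0.0005,0,0,0,0,0,0.001,0,0,0,0,0,0.001,0,0,0,0,0]

```text
clock: 19.8
eef_pos: [505.9, -144.1, 40.2]
eef_rot: [-3.142, 0.0, -0.035]
wrist_force: [0.1, 0.7, -0.7]
finger_gap: 26.4
finger_force: 8.0
```

Run:
```python
from h import *
p,d=camera("side"); cv2.imwrite("pics/s5.png",cv2.resize(p[180:240,220:310,::-1],(780,520),interpolation=cv2.INTER_CUBIC))
```

```text
(no output)
```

View pics/s5.png

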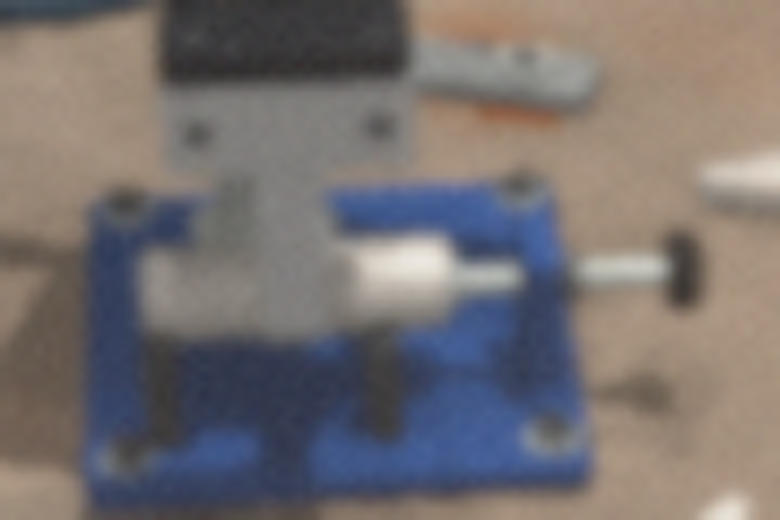

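The tube lies in both vees with its right end at (450,280), close to the button. Continuing in fine steps.

Emit:
jog_arm:
  plan: [0.0004,0,0,0,0,0,0.0007,0,0,0,0,0,0.0007,0,0,0,0,0]

```text
clock: 20.15
eef_pos: [506.3, -144.1, 40.2]
eef_rot: [-3.141, 0.001, -0.035]
wrist_force: [-2.2, -0.3, -0.1]
finger_gap: 26.5
finger_force: 8.0
```

Emit:
jog_arm:
  plan: [0.0004,0,0,0,0,0,0.0006,0,0,0,0,0,0.0006,0,0,0,0,0]

```text
clock: 20.45
eef_pos: [506.4, -144.1, 40.1]
eef_rot: [-3.141, 0.002, -0.035]
wrist_force: [-6.1, -1.1, 3.2]
finger_gap: 26.7
finger_force: 8.0
```

Emit:
jog_arm:
  plan: [0,0,0,0,0,0,0,0,0,0,0,0,0,0,0,0,0,0]

```text
clock: 20.75
eef_pos: [506.4, -144.1, 40.1]
eef_rot: [-3.141, 0.002, -0.035]
wrist_force: [-6.2, -1.1, 2.7]
finger_gap: 26.5
finger_force: 8.0
```

Emit:
jog_arm:
  plan: [-0.0004,0,0,0,0,0,-0.0004,0,0,0,0,0,-0.0004,0,0,0,0,0,-0.0004,0,0.02,0,0,0,-0.0004,0,0.06,0,0,0,-0.0004,0,0.1,0,0,0,-0.0004,0,0.14,0,0,0,-0.0004,0,0.14,0,0,0]
  claw: 0.05

```text
clock: 21.55
eef_pos: [508.8, -144.7, 185.6]
eef_rot: [3.139, -0.009, -0.035]
wrist_force: [0.4, -0.0, -0.1]
finger_gap: 50.0
finger_force: 0.0
```

Emit:
jog_arm:
  plan: [-0.006,0.0847,0,0,0,161.8,-0.006,0.0847,0,0,0,161.8,-0.006,0.0847,0,0,0,161.8,-0.006,0.0847,0,0,0,161.8,-0.006,0.0847,0,0,0,161.8,-0.006,0.0847,0,0,0,161.8,-0.006,0.0847,0,0,0,161.8,-0.006,0.0847,0,0,0,161.8,-0.006,0.0847,0,0,0,161.8,-0.006,0.0847,0,0,0,161.8,-0.006,0.0847,0,0,0,161.8,-0.006,0.0847,0,0,0,161.8,-0.006,0.0847,0,0,0,161.8,-0.006,0.0847,0,0,0,161.8,-0.006,0.0847,0,0,0,161.8,-0.006,0.0847,0,0,0,161.8,-0.006,0.0847,0,0,0,161.8,-0.006,0.0847,0,0,0,161.8,-0.006,0.0847,0,0,0,161.8,-0.006,0.0847,0,0,0,161.8]

```text
clock: 23.55
eef_pos: [500.6, -59.4, 179.6]
eef_rot: [-3.142, -0.001, 2.791]
wrist_force: [0.1, -0.4, -0.5]
finger_gap: 49.8
finger_force: 0.0
```

Run:
```python
from h import *
p,d=camera("side"); cv2.imwrite("pics/s6.png",cv2.resize(p[150:250,200:320,::-1],(720,600),interpolation=cv2.INTER_CUBIC))
s=manip.read_state();print(s["clock"],s["eef_pos"],s["eef_rot"],s["joints"])
```

```text
23.6 [500.61508943 -59.36339014 179.67453269] [-3.14154836e+00 -5.89514607e-04  2.78643288e+00] [-1.90723498e-01  2.21755425e-01  1.68148233e+00  5.58490648e-05
  1.23894371e+00 -1.40637828e+00]
```

View pics/s6.png

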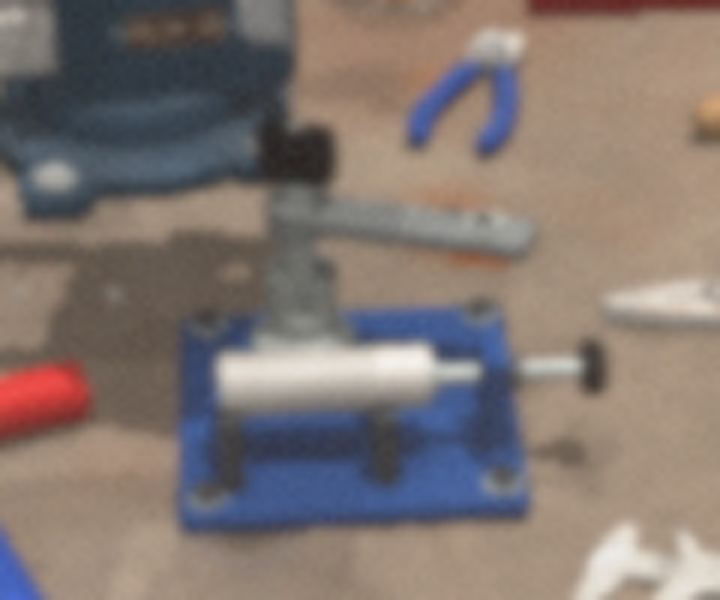

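The tube is seated from (217,380) to (435,370), against the screw, and the bar is still parked. Now to grip the handle again.

Emit:
jog_arm:
  plan: [0,0,-0.03,0,0,0,0,0,-0.055,0,0,0,0,0,-0.07,0,0,0,0,0,-0.08,0,0,0,0,0,-0.082,0,0,0,0,0,-0.082,0,0,0]

```text
clock: 24.2
eef_pos: [500.9, -59.5, 98.5]
eef_rot: [3.142, 0.0, 2.788]
wrist_force: [-1.0, -0.1, -0.2]
finger_gap: 49.6
finger_force: 0.0
```

Emit:
jog_arm:
  plan: [0,0,0,0,0,0,0,0,0,0,0,0,0,0,0,0,0,0,0,0,0,0,0,0,0,0,0,0,0,0,0,0,0,0,0,0]
  claw: 0.0
  force: 50

```text
clock: 24.8
eef_pos: [500.8, -59.3, 98.4]
eef_rot: [3.141, 0.0, 2.789]
wrist_force: [0.4, 1.7, 1.3]
finger_gap: 13.7
finger_force: 57.1
```

Emit:
jog_arm:
  plan: [0,0,0.002,0,0,0,0,0,0.004,0,0,0,0,0,0.006,0,0,0,0,0,0.008,0,0,0,0,0,0.009,0,0,0,0,0,0.009,0,0,0]

```text
clock: 25.4
eef_pos: [500.5, -59.2, 106.4]
eef_rot: [3.141, -0.001, 2.789]
wrist_force: [6.0, 1.7, -13.8]
finger_gap: 13.6
finger_force: 56.9
```

Emit:
jog_arm:
  plan: [0,0,0,0,0,-4,0,0,0,0,0,-10,0,0,0,0,0,-16,0,0,0,0,0,-22,0,0,0,0,0,-28,0,0,0,0,0,-34,0,0,0,0,0,-40,0,0,0,0,0,-46,0,0,0,0,0,-52,0,0,0,0,0,-58,0,0,0,0,0,-64,0,0,0,0,0,-69,0,0,0,0,0,-71.6,0,0,0,0,0,-71.6]

```text
clock: 26.8
eef_pos: [500.3, -59.4, 106.3]
eef_rot: [-3.14, -0.0, 1.539]
wrist_force: [3.5, -0.1, -13.6]
finger_gap: 13.5
finger_force: 56.3
```

Emit:
jog_arm:
  plan: [0,0,-0.002,0,0,0,0,0,-0.004,0,0,0,0,0,-0.006,0,0,0,0,0,-0.008,0,0,0,0,0,-0.01,0,0,0,0,0,-0.01,0,0,0]

```text
clock: 27.4
eef_pos: [500.5, -59.4, 96.9]
eef_rot: [-3.141, -0.0, 1.54]
wrist_force: [0.1, -0.5, -12.5]
finger_gap: 13.6
finger_force: 56.4
```

Emit:
jog_arm:
  plan: [0,0,-0.001,0,0,0,0,0,-0.003,0,0,0,0,0,-0.005,0,0,0,0,0,-0.0065,0,0,0,0,0,-0.0075,0,0,0,0,0,-0.0075,0,0,0]

```text
clock: 28.0
eef_pos: [500.6, -59.4, 89.6]
eef_rot: [-3.141, -0.0, 1.539]
wrist_force: [-1.3, 1.7, -10.6]
finger_gap: 13.6
finger_force: 56.4
```

Emit:
jog_arm:
  plan: [0,0,-0.0005,0,0,0,0,0,-0.001,0,0,0,0,0,-0.0015,0,0,0,0,0,-0.002,0,0,0,0,0,-0.002,0,0,0]

```text
clock: 28.5
eef_pos: [500.7, -59.4, 87.7]
eef_rot: [-3.141, -0.0, 1.539]
wrist_force: [-1.5, -0.1, -9.7]
finger_gap: 13.5
finger_force: 56.4
```

Emit:
jog_arm:
  plan: [0,0,-0.0004,0,0,0,0,0,-0.0008,0,0,0,0,0,-0.0012,0,0,0,0,0,-0.0012,0,0,0]

```text
clock: 28.9
eef_pos: [500.8, -59.2, 87.3]
eef_rot: [3.141, -0.0, 1.54]
wrist_force: [-6.6, 3.9, 2.1]
finger_gap: 13.7
finger_force: 56.4
```

Emit:
jog_arm:
  plan: [0,0,0.0002,0,0,0,0,0,0.0002,0,0,0,0,0,0.0002,0,0,0,0,0,0.0002,0,0,0,0,0,0.02,0,0,0,0,0,0.06,0,0,0,0,0,0.1,0,0,0,0,0,0.12,0,0,0,0,0,0.12,0,0,0,0,0,0.12,0,0,0]
  claw: 0.044

```text
clock: 29.9
eef_pos: [500.6, -59.4, 206.0]
eef_rot: [-3.142, -0.0, 1.539]
wrist_force: [1.0, 0.3, -0.8]
finger_gap: 43.6
finger_force: 0.0
```

Run:
```python
from h import *
p,d=camera("side"); cv2.imwrite("pics/s7.png",cv2.resize(p[150:250,200:320,::-1],(720,600),interpolation=cv2.INTER_CUBIC))
q=cv2.imread("pics/s6.png");r=cv2.imread("pics/s7.png")
f=lambda i:[(lambda c:(c.min(),c.max()))(np.nonzero((i[y]>150).all(-1))[0][lambda k:(k>150)&(k<520)] if 0 else np.array([k for k in np.nonzero((i[y].min(-1)>150))[0] if 180<k<445])) for y in (375,390)]
print(f(q),f(r)); s=manip.read_state();print(s["clock"],s["eef_pos"],s["wrist_force"])
```

```text
[(np.int64(218), np.int64(444)), (np.int64(222), np.int64(346))] [(np.int64(218), np.int64(444)), (np.int64(222), np.int64(266))]
29.95 [500.33407042 -59.38898917 205.32254816] [ 0.12287473 -0.49054856 -0.58834289]
```

View pics/s7.png

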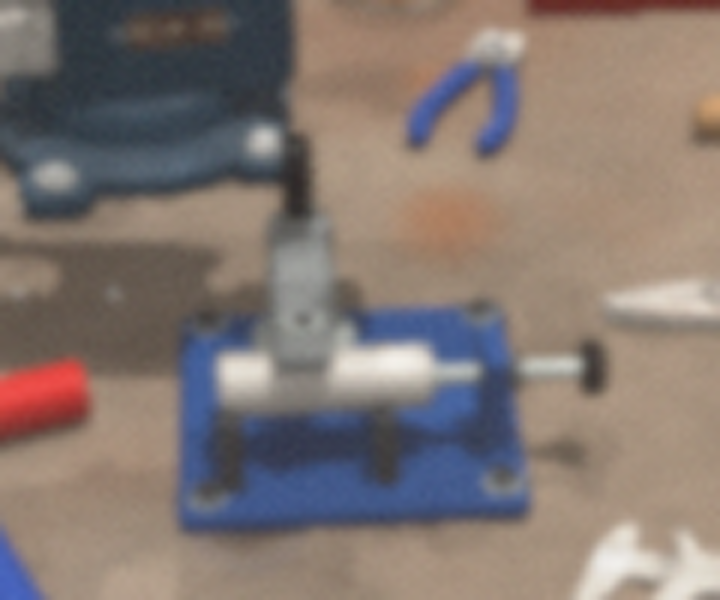

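The bar is across the tube at (300,340), and the tube is still against the stop with its left end unmoved at column 218. Handing in.

```bash
python3 -c "
from cell import manip
print(manip.sign_off())"
```

```text
the job is handed in; nothing more can be done
None
```

The job is handed in at about 30 s: the tube is in both vees, was pushed home with about 6 N at the wrist, and is clamped under the pad with the gripper clear. Two slips: one over-turn jammed the bar on its end stop (pad force peaked near 130 N) before I unwound it, and I viewed 11 pictures against the limit of 10; the verdict was not shown.

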